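# Sort bag clips by spring strength at the food pantry counter

### The arm

A 6-joint arm with a two-finger parallel gripper is mounted at the origin on the work surface. World frame = base frame: x ahead of the robot, y to its left, z up, the work surface at z = 0. Lengths are in m, angles in rad, forces in N, time in s.
With the tool pointing down it reaches from about 0.225 to 0.875 m from the base axis. Payload 3.4 kg.
Tool frame: the origin (TCP) lies at the very end of the fingers, on their centre line; the grasp point (between the pads) lies behind it (manip.grasp_offset is the z of the grasp point in the tool frame, in m); z points along the fingers, y is the line along which they close (so a half turn about z gives the same grasp; the last joint's range is limited). The gripper opens to 85 mm and grips with 20 to 120 N. Pads are 22 mm wide; open, the fingers measure 114 mm over their backs; the gripper's body (76 mm by 85 mm) begins 54 mm behind the grasp point. The pads swing forward as they close: fully open they stand 13 mm farther back than shut.
Start: joints at [-1.301, 0.276, 1.505, -0, 1.361, -0.121], TCP at [0.219, -0.532, 0.209] pointing down, gripper open.
Joint ranges: [-2.89, 2.89], [-0.75, 2.08], [0.22, 2.7], [-1.18, 4.32], [0.11, 2.71], [-2.7, 2.7]. Speed limits (rad/s): [2.57, 2.57, 3.14, 3.14, 3.14, 3.14].

### API

Orientations are given as a unit quaternion [w, x, y, z].
In Python, from rig import manip gives the robot as it stands.
- The arm moves only by the shell command python3 -m pendant 'ROWS' [FORCE]. ROWS is JSON, a list of rows, each an object of numbers: "dx", "dy", "dz": the shift along the tool's x, y, z in m; "rx", "ry", "rz": the turn, a rotation vector about the tool's x, y, z in degrees; "hand": the finger opening in m, from 0 to 0.0854. In form: [{"dx": .., "dy": .., "dz": .., "rx": .., "ry": .., "rz": .., "hand": ..}, ...]. A call has 1 to 12 rows; each row shifts and turns the commanded pose from where the row before left it, along the tool's axes as they then stand; what a row does not reach is not made up. A row lasts 1/12 s, in which the tool goes at most 41.7 mm and 7.16 degrees, less where a joint would pass 70% of its speed; a pose out of reach is approached as far as the arm can. A call is refused whole if a number of a shift passes 0.0417 or a number of a turn 7.16, either way. A call with a gripper value outside its range is refused whole. The fingers move at their own pace and stop on an object; FORCE is the grip in N (left out, the last holds). Time passes only in rows, so rows that do not move let the fingers close. It gives the time, the measured TCP pose, the force, the opening and the grip force at its end, in the units of the state.
- manip.get_state(): the state, without advancing time (a new reading comes with each control period).
- manip.get_image(name): name is "scene" or "top"; returns a dict with "frame" (384x512x3 uint8, red, green, blue), "fx", "fy", "cx", "cy" (pixels), "position" and "attitude" of the camera in the world. Camera axes: x right, y up, looking along -z (the intrinsics and any distortion apply to the point x, -y, -z); pixel columns grow to the right and rows downward; lengths in m; the calibration is good to about 2 mm. A picture is of the moment at which its call begins. There is no depth.
- manip.sign_off(): hands the job in; it is judged then, once.
The state is a dict: "clock": time; "qpos": joint angles; "qd": joint speeds; "effort": joint torques, N m; "position": TCP position; "ee_rot": TCP orientation; "contact_force": force on the tool from outside, world axes, zero at the start; "moment": the same for the moment, N m; "width": finger opening in m; "gripper_force": force on a finger pad.
Only numpy, scipy, OpenCV 4.12 (cv2) and the standard library are available. Lean on these libraries where they do the work, as an engineer would, in place of code of your own. Each camera call takes 0.05 s, during which the arm holds its last target. There are 200 camera calls.

### The job

Sort the three bag clips by feel: pinch the handles of each one with about 12 newtons, which a sound clip resists without giving while a weak clip folds right up. Put every sound clip in the shallow cardboard tray and every weak one in the deeper metal pan, each lying flat on the tray's floor and not on top of another, and let go of them. Do not take it for granted how many are weak, and leave the cans and the tape roll alone.

Things in the scene. Friction and masses are not known exactly. Their poses are not given: they have to be found in the camera images.
- clip_1: Black plastic bag clip (two levers on a spring pivot), 126 mm long, lying on its side, 28 mm tall, 0.073 kg. Origin: on the pivot axis, at the underside; z up. x points to the closed jaws, tips 56 mm ahead. The two handles reach 70 mm behind (-x); 50 mm behind, their ribbed grip area is 58 mm wide over the outsides. Pinch there from above, fingers closing along y: the jaws open.
- clip_2: Black plastic bag clip (two levers on a spring pivot), 126 mm long, lying on its side, 28 mm tall, 0.073 kg. Origin: on the pivot axis, at the underside; z up. x points to the closed jaws, tips 56 mm ahead. The two handles reach 70 mm behind (-x); 50 mm behind, their ribbed grip area is 58 mm wide over the outsides. Pinch there from above, fingers closing along y: the jaws open.
- clip_3: Black plastic bag clip (two levers on a spring pivot), 126 mm long, lying on its side, 28 mm tall, 0.073 kg. Origin: on the pivot axis, at the underside; z up. x points to the closed jaws, tips 56 mm ahead. The two handles reach 70 mm behind (-x); 50 mm behind, their ribbed grip area is 58 mm wide over the outsides. Pinch there from above, fingers closing along y: the jaws open.
- clip_1_mid (a point): Middle of clip_1: on its pivot axis, 14 mm above its underside. Any clip may be a weak one; they look and weigh alike, so only the pinch tells. Sound: handles stay put up to a pinch of about 15 N. Weak: fold fully by about 10 N, to about 34 mm over the grip area (stop; each lever then turned 0.25 rad, the clip's frame with its +y lever; springs back).
- clip_2_mid (a point): Middle of clip_2: on its pivot axis, 14 mm above its underside. Any clip may be a weak one; they look and weigh alike, so only the pinch tells. Sound: handles stay put up to a pinch of about 15 N. Weak: fold fully by about 10 N, to about 34 mm over the grip area (stop; each lever then turned 0.25 rad, the clip's frame with its +y lever; springs back).
- clip_3_mid (a point): Middle of clip_3: on its pivot axis, 14 mm above its underside. Any clip may be a weak one; they look and weigh alike, so only the pinch tells. Sound: handles stay put up to a pinch of about 15 N. Weak: fold fully by about 10 N, to about 34 mm over the grip area (stop; each lever then turned 0.25 rad, the clip's frame with its +y lever; springs back).
- flat: Open-topped cardboard tray (a flat that cans come in), the shallower of the two trays, for the sound clips; plain walls 45 mm tall and 5 mm thick, floor 5 mm thick. Fixed to the counter. 310 mm long in its x, 180 mm in its y (300 by 170 mm inside). Origin: centre of the underside; z up.
- pan: Open-topped bright metal pan with a flat flange round its rim (flange out to 354 by 204 mm), the deeper of the two trays, for the weak clips; walls 60 mm tall and 4 mm thick, floor 4 mm thick. Fixed to the counter. 310 mm long in its x, 180 mm in its y (302 by 172 mm inside, without the flange). Origin: centre of the underside; z up.
- soup_can: Soup can, red paper label, 74 mm diameter, 105 mm tall, upright; bystander, to be left alone. Origin: centre of its underside.
- fish_can: Flat food can, blue label, 84 mm diameter, 45 mm tall; bystander, to be left alone. Origin: centre of its underside.
- tape_roll: Roll of pale paper tape lying flat, 96 mm diameter, 50 mm tall; bystander, to be left alone. Origin: centre of its underside.
There are look-alikes about, which are no part of the job. Leave any purple or red look-alike of the clip_1 alone. What is shaped like the clip_3 but turquoise is not meant.

How it is judged:
At the end, for the whole second after the job is handed in: Sound clips (jaws clamping with over 8 N: jaw force _c0 on _arm_c0) lie in the cardboard tray, weak ones in the pan: middle within 140 mm of the tray's centre lengthwise, 72 mm across; flat on the floor (tilt under 0.2 rad, middle at most 10 mm above resting height), at rest, released (((contact force between clip_1_c0 and clip_1_arm_c0 above 8 N and x of clip_1_mid in the frame of flat between -0.14 and 0.14 m and y of clip_1_mid in the frame of flat between -0.072 and 0.072 m and z of clip_1_mid in the frame of flat between 0.01 and 0.029 m) or (contact force between clip_1_c0 and clip_1_arm_c0 below 8 N and x of clip_1_mid in the frame of pan between -0.14 and 0.14 m and y of clip_1_mid in the frame of pan between -0.072 and 0.072 m and z of clip_1_mid in the frame of pan between 0.01 and 0.028 m)) and (angle between clip_1's own z axis and vertical below 0.2 rad or angle between clip_1's own z axis and vertical above 2.94 rad) and linear speed of each of clip_1, clip_2, clip_3 below 0.02 m/s and ((contact force between clip_2_c0 and clip_2_arm_c0 above 8 N and x of clip_2_mid in the frame of flat between -0.14 and 0.14 m and y of clip_2_mid in the frame of flat between -0.072 and 0.072 m and z of clip_2_mid in the frame of flat between 0.01 and 0.029 m) or (contact force between clip_2_c0 and clip_2_arm_c0 below 8 N and x of clip_2_mid in the frame of pan between -0.14 and 0.14 m and y of clip_2_mid in the frame of pan between -0.072 and 0.072 m and z of clip_2_mid in the frame of pan between 0.01 and 0.028 m)) and (angle between clip_2's own z axis and vertical below 0.2 rad or angle between clip_2's own z axis and vertical above 2.94 rad) and ((contact force between clip_3_c0 and clip_3_arm_c0 above 8 N and x of clip_3_mid in the frame of flat between -0.14 and 0.14 m and y of clip_3_mid in the frame of flat between -0.072 and 0.072 m and z of clip_3_mid in the frame of flat between 0.01 and 0.029 m) or (contact force between clip_3_c0 and clip_3_arm_c0 below 8 N and x of clip_3_mid in the frame of pan between -0.14 and 0.14 m and y of clip_3_mid in the frame of pan between -0.072 and 0.072 m and z of clip_3_mid in the frame of pan between 0.01 and 0.028 m)) and (angle between clip_3's own z axis and vertical below 0.2 rad or angle between clip_3's own z axis and vertical above 2.94 rad)); the robot touches nothing.
It fails at once if soup can is shoved more than 25 mm (distance of soup_can from where it was at the start of the episode above 0.025 m).
It fails at once if fish can is shoved more than 25 mm (distance of fish_can from where it was at the start of the episode above 0.025 m).
It fails at once if tape roll is shoved more than 25 mm (distance of tape_roll from where it was at the start of the episode above 0.025 m).
It also fails if it takes over 70 s, if anything falls off the work surface, if the arm or the gripper's body presses on something with over 40 N, if the wrist force passes 120 N, or if a joint passes its speed limit or range.

## Working session

There is one attempt and no reset: what is moved stays moved. The work goes in short steps, Python scripts to look and compute and a shell command to move; the robot and the scene stay as the last step left them, time stands still between calls to the robot, and variables do not carry over. Pictures are saved under pics/ and viewed, at most 10 in all, crops included, and the job is handed in when it is done.

```bash
mkdir -p pics; ls; python3 - <<'E'
from rig import manip
import cv2
for n in ["scene","top"]:
    d=manip.get_image(n); cv2.imwrite(f"pics/{n}0.png",cv2.cvtColor(d["frame"],cv2.COLOR_RGB2BGR))
    print(n,{k:v for k,v in d.items() if k!="frame"})
print(manip.grasp_offset, manip.get_state())
E
```

```text
pics
scene {'fx': 438.82543667738724, 'fy': 438.82543667738724, 'cx': 257.62935560059384, 'cy': 189.94116501882354, 'position': array([0.92080813, 0.56664012, 1.09979217]), 'attitude': array([0.25707221, 0.07649004, 0.26960822, 0.92486462])}
top {'fx': 458.9439410902297, 'fy': 458.9439410902297, 'cx': 258.9086159361671, 'cy': 190.2076403114175, 'position': array([0.39957485, 0.00877334, 1.11841896]), 'attitude': array([ 0.7105706 ,  0.04999392, -0.06625669, -0.69871316])}
-0.0187 {'clock': 0.1, 'qpos': array([-1.30100781e+00,  2.76528505e-01,  1.50597249e+00,  9.80991267e-06,
        1.36072172e+00, -1.21025876e-01]), 'qd': array([ 0.00017055, -0.00051575, -0.00335774, -0.00014551, -0.00073798,
       -0.00073482]), 'effort': array([ 5.21462043e-04, -4.17702699e+01, -2.46406031e+01, -1.33490280e-04,
        5.83655928e-03,  1.65815828e-05]), 'position': array([ 0.21889268, -0.53116835,  0.20814167]), 'ee_rot': array([-8.13134538e-04,  9.80968561e-01,  1.94164925e-01, -5.57842219e-05]), 'contact_force': array([ 0.25203979,  0.29067263, -1.1326515 ]), 'moment': array([-0.03544365, -0.01890225, -0.02465302]), 'gripper_force': 0.0, 'width': 0.08542758403317327}
```

View pics/scene0.png

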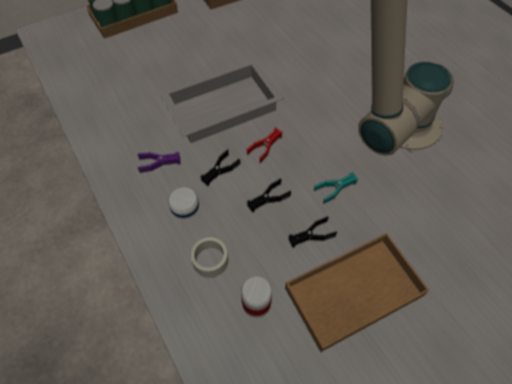

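View pics/top0.png

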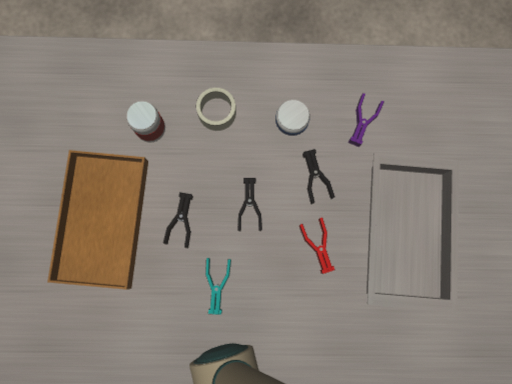

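Scene view: three black clips at about (221,167), (268,196), (312,233); the purple clip is at (160,160), the red at (265,143) and the turquoise at (337,186). The pan is at (225,103) and the cardboard flat at (355,290). In the top view the black clips are at (316,176), (250,203) and (181,218). These are the only black ones, so they are the clips meant. I'll enlarge both views to confirm.

```bash
python3 - <<'E'
import cv2
a=cv2.imread("pics/top0.png")[140:260,155:345]; cv2.imwrite("pics/topc.png",cv2.resize(a,None,fx=4.2,fy=4.2,interpolation=cv2.INTER_CUBIC)[:600,:800])
a=cv2.imread("pics/scene0.png")[140:255,190:350]; cv2.imwrite("pics/scenec.png",cv2.resize(a,None,fx=5,fy=5,interpolation=cv2.INTER_CUBIC))
E
```

```text
(no output)
```

View pics/topc.png

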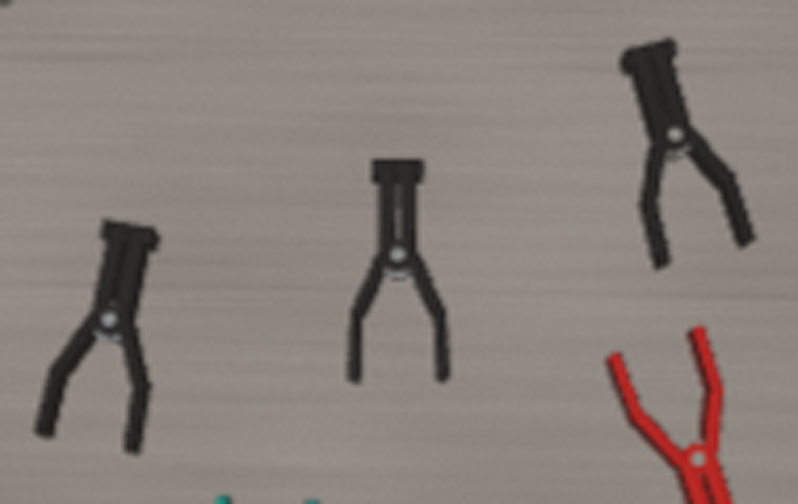

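View pics/scenec.png

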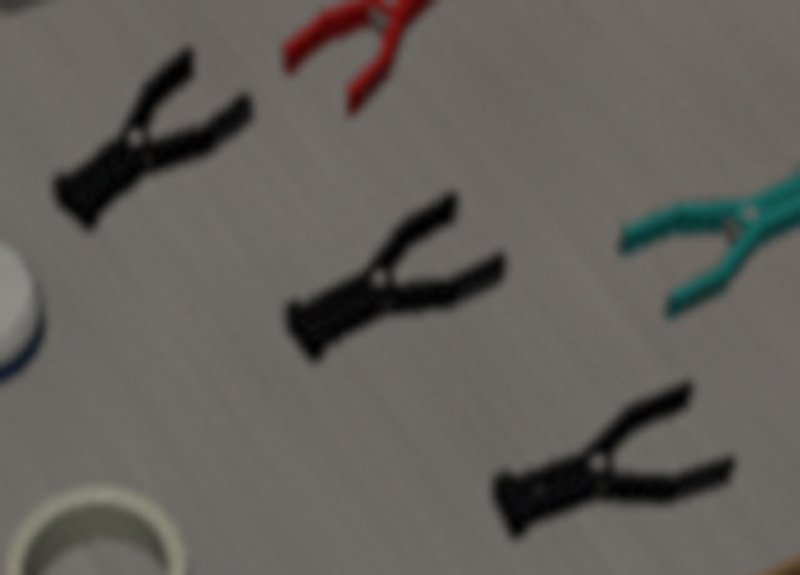

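The crops confirm the three black clips, labelled A, B and C from left to right in the top view. All three handle pairs point toward the robot, and no purple, red or turquoise clip is among them. Next I'll look at both trays in enlarged crops.

```bash
cat > h.py <<'E'
import numpy as np
from scipy.spatial.transform import Rotation as R
from rig import manip
C={"scene":(438.825,257.629,189.941,[0.92080813,0.56664012,1.09979217],[0.25707221,0.07649004,0.26960822,0.92486462]),
   "top":(458.944,258.909,190.208,[0.39957485,0.00877334,1.11841896],[0.7105706,0.04999392,-0.06625669,-0.69871316])}
def ray(n,p):
    f,cx,cy,o,q=C[n]; d=R.from_quat(q,scalar_first=True).apply([(p[0]-cx)/f,-(p[1]-cy)/f,-1.])
    return np.array(o),d/np.linalg.norm(d)
def tri(pt,ps):
    (a,u),(b,v)=ray("top",pt),ray("scene",ps)
    s=np.linalg.lstsq(np.c_[u,-v],b-a,rcond=None)[0]
    p,q=a+s[0]*u,b+s[1]*v
    return (p+q)/2,np.linalg.norm(p-q)
def onz(n,p,z):
    o,d=ray(n,p); return o+d*(z-o[2])/d[2]
E
python3 - <<'E'
import cv2,numpy as np
from h import *
T=lambda u,v:(155+(u+.5)/4.2-.5,140+(v+.5)/4.2-.5); S=lambda u,v:(190+(u+.5)/5-.5,140+(v+.5)/5-.5)
D={"A":[(109,320),(45,432),(134,450),(598,462),(734,462),(690,388)],"B":[(398,255),(354,380),(443,380),(380,277),(503,260),(455,200)],"C":[(675,135),(661,265),(747,242),(135,137),(250,100),(190,55)]}
for k,d in D.items():
    for i in range(3): 
        p,e=tri(T(*d[i]),S(*d[i+3])); print(k,i,p.round(4),e.round(4),onz("top",T(*d[i]),.028).round(4))
t=cv2.imread("pics/top0.png");s=cv2.imread("pics/scene0.png")
o=np.zeros((600,800,3),np.uint8)
def put(im,x0,y0,w,h,k,X,Y): o[Y:Y+h*k,X:X+w*k]=cv2.resize(im[y0:y0+h,x0:x0+w],None,fx=k,fy=k,interpolation=cv2.INTER_CUBIC)
put(t,40,145,120,150,2,0,0); put(t,360,145,120,165,3,440,0); put(s,280,230,150,120,2,0,310); put(s,160,60,130,85,3,400,0) if 0 else None
cv2.imwrite("pics/trays.png",o)
o[:]=0; put(s,160,60,130,85,4,0,0); put(s,280,230,150,120,2,0,350); cv2.imwrite("pics/trays2.png",o)
E
```

```text
A 0 [0.515  0.171  0.0278] 0.002 [0.5157 0.1703 0.028 ]
A 1 [0.4503 0.2063 0.0223] 0.0058 [0.4521 0.2033 0.028 ]
A 2 [0.4418 0.1557 0.0196] 0.004 [0.4429 0.1532 0.028 ]
B 0 [0.5549 0.0083 0.0283] 0.0026 [0.5559 0.0075 0.028 ]
B 1 [0.4842 0.0316 0.0203] 0.0014 [0.4841 0.031  0.028 ]
B 2 [ 0.4851 -0.019   0.0191] 0.0016 [ 0.485  -0.0193  0.028 ]
C 0 [ 0.6284 -0.1511  0.0282] 0.0015 [ 0.629  -0.1517  0.028 ]
C 1 [ 0.5533 -0.1437  0.0216] 0.0012 [ 0.5528 -0.1432  0.028 ]
C 2 [ 0.5677 -0.1936  0.0205] 0.0015 [ 0.5671 -0.1928  0.028 ]
```

View pics/trays.png

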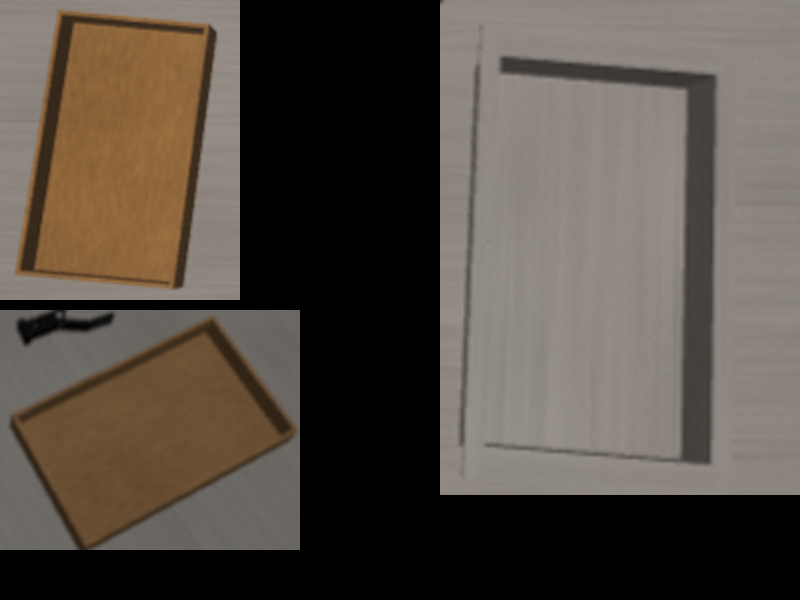

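View pics/trays2.png

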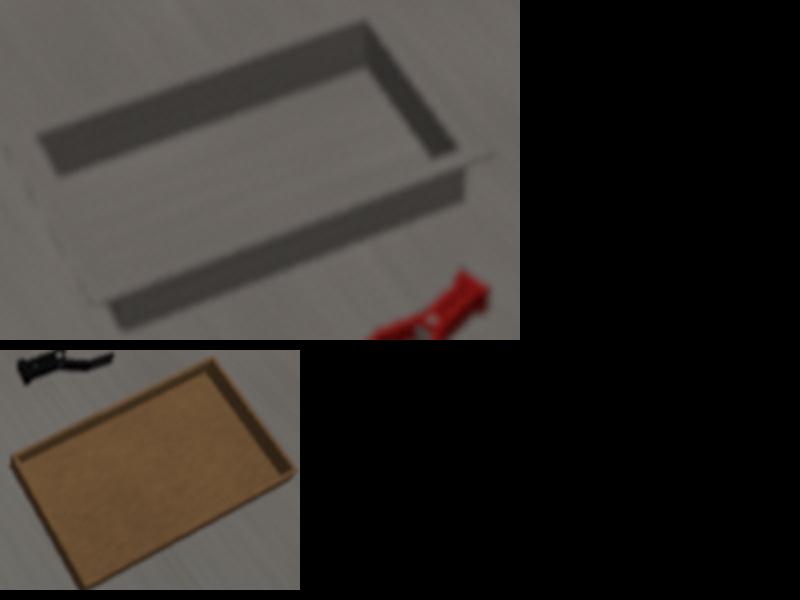

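Trays: the flat's rim corners and the pan's inner rim corners are readable in both views. I'll triangulate them and plan the approach.

```bash
python3 - <<'E'
from h import *
c=lambda k,x0,y0,X,Y:(lambda u,v:(x0+(u-X+.5)/k-.5,y0+(v-Y+.5)/k-.5))
T=c(2,40,145,0,0);S=c(2,280,230,0,350)
P=[tri(T(*a),S(*b)) for a,b in zip([(215,27),(182,288),(17,273),(60,12)],[(12,458),(212,359),(296,470),(83,589)])]
for p,e in P: print("flat",p.round(3),e.round(4))
print(np.mean([p for p,_ in P],0).round(4))
T=c(3,360,145,440,0);S=c(4,160,60,0,0)
Q=[tri(T(*a),S(*b)) for a,b in zip([(716,75),(711,463),(485,443)],[(38,135),(366,20),(457,150)])]
for p,e in Q: print("pan",p.round(3),e.round(4))
print("pan c",((Q[0][0]+Q[2][0])/2).round(4), onz("top",T(500,58),.06))
piv=dict(A=(.5155,.1705),B=(.5555,.0080),C=(.6287,-.1514))
tip=dict(A=(.4475,.1783),B=(.4848,.006),C=(.560,-.168))
for k in piv:
    v=np.subtract(piv[k],tip[k]); print(k,"len",np.hypot(*v).round(4),"yaw",np.degrees(np.arctan2(v[1],v[0])).round(1),"grip",(piv[k]-.05*v/np.hypot(*v)).round(4))
E
```

```text
flat [0.652 0.26  0.026] 0.0072
flat [0.341 0.282 0.025] 0.0085
flat [0.359 0.462 0.043] 0.0016
flat [0.668 0.441 0.034] 0.0003
[0.505  0.3612 0.0322]
pan [ 0.632 -0.47   0.062] 0.0046
pan [ 0.332 -0.451  0.06 ] 0.0042
pan [ 0.345 -0.28   0.059] 0.0013
pan c [ 0.4884 -0.3749  0.0609] [ 0.64414148 -0.30040615  0.06      ]
A len 0.0684 yaw -6.5 grip [0.4658 0.1762]
B len 0.0707 yaw 1.6 grip [0.5055 0.0066]
C len 0.0707 yaw 13.6 grip [ 0.5801 -0.1631]
```

```bash
cat >> h.py <<'E'
def plan(x,y,yaw):
    s=manip.get_state(); m=R.from_quat(s["ee_rot"],scalar_first=True).as_matrix()
    now=np.degrees(np.arctan2(m[1,0],m[0,0])); t=np.radians(yaw)
    d=np.array([x,y])-s["position"][:2]
    print("t",round(s["clock"],2),"pos",s["position"].round(4),"yaw",now.round(1),"tiltz",m[:,2].round(3),"| rz",round(now-yaw,1),"then dx",(d@[np.cos(t),np.sin(t)]).round(4),"dy",(d@[np.sin(t),-np.cos(t)]).round(4),"w",s["width"].round(4),"F",round(float(s["gripper_force"]),2),s["contact_force"].round(1),"q",s["qpos"].round(2))
E
python3 -m pendant '[{"rz":4.35},{"rz":4.35},{"dx":0.0312,"dy":-0.0195},{"dx":0.0312,"dy":-0.0195},{"dx":0.0312,"dy":-0.0195},{"dx":0.0312,"dy":-0.0195},{"dx":0.0312,"dy":-0.0195},{"dx":0.0312,"dy":-0.0195},{"dx":0.0312,"dy":-0.0195},{"dx":0.0312,"dy":-0.0195},{"dx":0.0312,"dy":-0.0195},{"dx":0.0312,"dy":-0.0195}]' 20
python3 -m pendant '[{"dx":0.0312,"dy":-0.0195},{"dx":0.0312,"dy":-0.0195},{"dx":0.0312,"dy":-0.0195},{"dx":0.0312,"dy":-0.0195},{"dz":0.03},{"dz":0.03},{"dz":0.03},{"dz":0.03},{}]'
python3 -c "
from h import *
plan(.5801,-.1631,13.6)"
```

```text
invalid input
invalid input
Traceback (most recent call last):
  File "h.py", line 20, in plan
    print("t",round(s["clock"],2),"pos",s["position"].round(4),"yaw",now.round(1),"tiltz",m[:,2].round(3),"| rz",round(now-yaw,1),"then dx",(d@[np.cos(t),np.sin(t)]).round(4),"dy",(d@[np.sin(t),-np.cos(t)]).round(4),"w",s["width"].round(4),"F",round(float(s["gripper_force"]),2),s["contact_force"].round(1),"q",s["qpos"].round(2))
                                                                                                                                                                                                                            ^^^^^^^^^^^^^^^^
AttributeError: 'float' object has no attribute 'round'
```

```bash
sed -i 's/s\["width"\].round(4)/round(float(s["width"]),4)/' h.py
python3 -m pendant '[{"dx":0,"dy":0,"dz":0,"rx":0,"ry":0,"rz":4.35,"hand":0.0854},{"dx":0,"dy":0,"dz":0,"rx":0,"ry":0,"rz":4.35,"hand":0.0854}]' 20
python3 -m pendant '[{"dx":0.0312,"dy":-0.0195,"hand":0.0854}]' 20
```

```text
clock: 0.27
position: [0.2189, -0.5313, 0.2083]
ee_rot: [-0.001, 0.993, 0.117, -0.0]
contact_force: [-0.3, 0.1, -0.1]
width: 0.0855
gripper_force: 0.0invalid input
```

```bash
python3 -m pendant '[{"dx":0.0312,"dy":-0.0195,"dz":0,"rx":0,"ry":0,"rz":0,"hand":0.0854},{"dx":0.0312,"dy":-0.0195,"dz":0,"rx":0,"ry":0,"rz":0,"hand":0.0854},{"dx":0.0312,"dy":-0.0195,"dz":0,"rx":0,"ry":0,"rz":0,"hand":0.0854},{"dx":0.0312,"dy":-0.0195,"dz":0,"rx":0,"ry":0,"rz":0,"hand":0.0854},{"dx":0.0312,"dy":-0.0195,"dz":0,"rx":0,"ry":0,"rz":0,"hand":0.0854},{"dx":0.0312,"dy":-0.0195,"dz":0,"rx":0,"ry":0,"rz":0,"hand":0.0854},{"dx":0.0312,"dy":-0.0195,"dz":0,"rx":0,"ry":0,"rz":0,"hand":0.0854}]' 20
python3 -m pendant '[{"dx":0.0312,"dy":-0.0195,"dz":0,"rx":0,"ry":0,"rz":0,"hand":0.0854},{"dx":0.0312,"dy":-0.0195,"dz":0,"rx":0,"ry":0,"rz":0,"hand":0.0854},{"dx":0.0312,"dy":-0.0195,"dz":0,"rx":0,"ry":0,"rz":0,"hand":0.0854},{"dx":0.0312,"dy":-0.0195,"dz":0,"rx":0,"ry":0,"rz":0,"hand":0.0854},{"dx":0.0312,"dy":-0.0195,"dz":0,"rx":0,"ry":0,"rz":0,"hand":0.0854},{"dx":0.0312,"dy":-0.0195,"dz":0,"rx":0,"ry":0,"rz":0,"hand":0.0854},{"dx":0.0312,"dy":-0.0195,"dz":0,"rx":0,"ry":0,"rz":0,"hand":0.0854},{"dx":0,"dy":0,"dz":0.04,"rx":0,"ry":0,"rz":0,"hand":0.0854},{"dx":0,"dy":0,"dz":0.04,"rx":0,"ry":0,"rz":0,"hand":0.0854},{"dx":0,"dy":0,"dz":0.04,"rx":0,"ry":0,"rz":0,"hand":0.0854},{"dx":0,"dy":0,"dz":0,"rx":0,"ry":0,"rz":0,"hand":0.0854}]'
python3 -c "
from h import *
plan(.5801,-.1631,13.6)"
```

```text
clock: 0.85
position: [0.3997, -0.3457, 0.2086]
ee_rot: [-0.0, 0.993, 0.119, -0.0]
contact_force: [0.2, -1.3, 0.7]
width: 0.0855
gripper_force: 0.0
clock: 1.77
position: [0.5724, -0.16, 0.0807]
ee_rot: [-0.004, 0.993, 0.12, -0.008]
contact_force: [-1.6, 0.9, 0.0]
width: 0.0853
gripper_force: 0.0
t 1.77 pos [ 0.5724 -0.16    0.0807] yaw 13.7 tiltz [-0.016  0.006 -1.   ] | rz 0.1 then dx 0.0067 dy 0.0048 w 0.0853 F 0.0 [-1.6  0.9  0. ] q [-0.39  0.41  1.64 -0.    1.11  0.94]
```

```bash
python3 -m pendant '[{"dx":0,"dy":0,"dz":0.03,"rx":0,"ry":0,"rz":0,"hand":0.0854},{"dx":0,"dy":0,"dz":0.02,"rx":0,"ry":0,"rz":0,"hand":0.0854},{"dx":0,"dy":0,"dz":0,"rx":0,"ry":0,"rz":0,"hand":0.0854},{"dx":0,"dy":0,"dz":0,"rx":0,"ry":0,"rz":0,"hand":0.0854}]'
python3 - <<'E'
from h import *; import cv2
plan(.5801,-.1631,13.6)
a=manip.get_image("top")["frame"][120:220,265:365,::-1]; b=manip.get_image("scene")["frame"][110:210,170:270,::-1]
cv2.imwrite("pics/c1.png",cv2.resize(np.hstack([a,b]),None,fx=4,fy=4,interpolation=cv2.INTER_CUBIC))
E
```

```text
clock: 2.1
position: [0.5789, -0.1633, 0.0396]
ee_rot: [-0.0, 0.993, 0.119, -0.0]
contact_force: [0.2, -0.8, 1.1]
width: 0.0856
gripper_force: 0.0
t 2.1 pos [ 0.5789 -0.1633  0.0396] yaw 13.7 tiltz [-0.001  0.    -1.   ] | rz 0.1 then dx 0.0012 dy 0.0001 w 0.0856 F 0.0 [ 0.2 -0.8  1.1] q [-0.39  0.45  1.69 -0.    1.01  0.94]
```

View pics/c1.png

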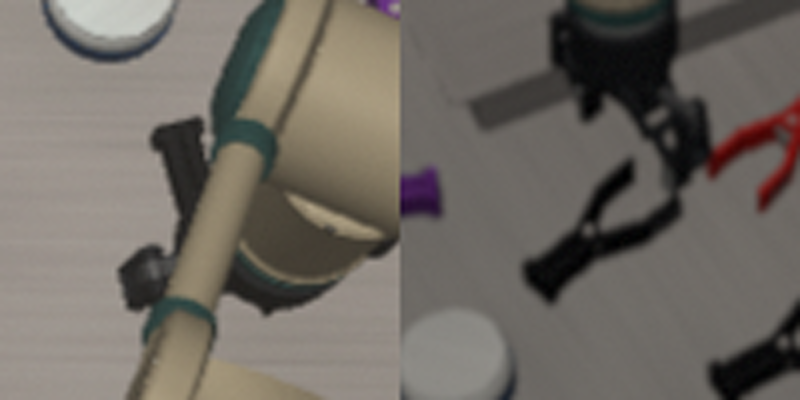

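The fingers straddle C's handles and clear the red clip. I'll descend and close in small steps.

```bash
python3 -m pendant '[{"dx":0,"dy":0,"dz":0.025,"rx":0,"ry":0,"rz":0,"hand":0.0854},{"dx":0,"dy":0,"dz":0.010,"rx":0,"ry":0,"rz":0,"hand":0.07},{"dx":0,"dy":0,"dz":0,"rx":0,"ry":0,"rz":0,"hand":0.062},{"dx":0,"dy":0,"dz":0,"rx":0,"ry":0,"rz":0,"hand":0.06}]' 20
python3 -m pendant '[{"dx":0,"dy":0,"dz":0,"rx":0,"ry":0,"rz":0,"hand":0.057},{"dx":0,"dy":0,"dz":0,"rx":0,"ry":0,"rz":0,"hand":0.057}]' 20
python3 -m pendant '[{"dx":0,"dy":0,"dz":0,"rx":0,"ry":0,"rz":0,"hand":0.055},{"dx":0,"dy":0,"dz":0,"rx":0,"ry":0,"rz":0,"hand":0.055}]' 20
python3 -c "
from h import *
plan(.5801,-.1631,13.6)"
```

```text
clock: 2.53
position: [0.5789, -0.1632, 0.0045]
ee_rot: [0.0, 0.993, 0.119, -0.0]
contact_force: [0.3, -0.1, -0.1]
width: 0.06
gripper_force: 0.0
clock: 2.7
position: [0.5797, -0.1634, 0.0051]
ee_rot: [0.001, 0.993, 0.119, 0.001]
contact_force: [-0.1, -0.4, 0.2]
width: 0.0572
gripper_force: 0.0
clock: 2.87
position: [0.5792, -0.1632, 0.0046]
ee_rot: [0.0, 0.993, 0.119, 0.0]
contact_force: [-0.1, -0.7, -0.7]
width: 0.0551
gripper_force: 0.0
t 2.87 pos [ 0.5792 -0.1632  0.0046] yaw 13.7 tiltz [ 0.001 -0.001 -1.   ] | rz 0.1 then dx 0.0009 dy 0.0001 w 0.0551 F 0.0 [-0.1 -0.7 -0.7] q [-0.39  0.49  1.72 -0.    0.93  0.94]
```

```bash
python3 -m pendant '[{"dx":0,"dy":0,"dz":0,"rx":0,"ry":0,"rz":0,"hand":0.053},{"dx":0,"dy":0,"dz":0,"rx":0,"ry":0,"rz":0,"hand":0.053}]' 20
python3 -m pendant '[{"dx":0,"dy":0,"dz":0,"rx":0,"ry":0,"rz":0,"hand":0.051},{"dx":0,"dy":0,"dz":0,"rx":0,"ry":0,"rz":0,"hand":0.051}]' 20
python3 - <<'E'
from h import *; import cv2
b=manip.get_image("scene")["frame"][110:210,170:270,::-1]
cv2.imwrite("pics/c2.png",cv2.resize(b,None,fx=6,fy=6,interpolation=cv2.INTER_CUBIC))
E
```

```text
clock: 3.03
position: [0.5789, -0.1631, 0.0041]
ee_rot: [0.0, 0.993, 0.119, 0.0]
contact_force: [-0.1, -0.0, -0.8]
width: 0.0528
gripper_force: 0.0
clock: 3.2
position: [0.5788, -0.1631, 0.0039]
ee_rot: [0.0, 0.993, 0.119, -0.0]
contact_force: [0.5, 0.3, 0.4]
width: 0.051
gripper_force: 0.0
```

View pics/c2.png

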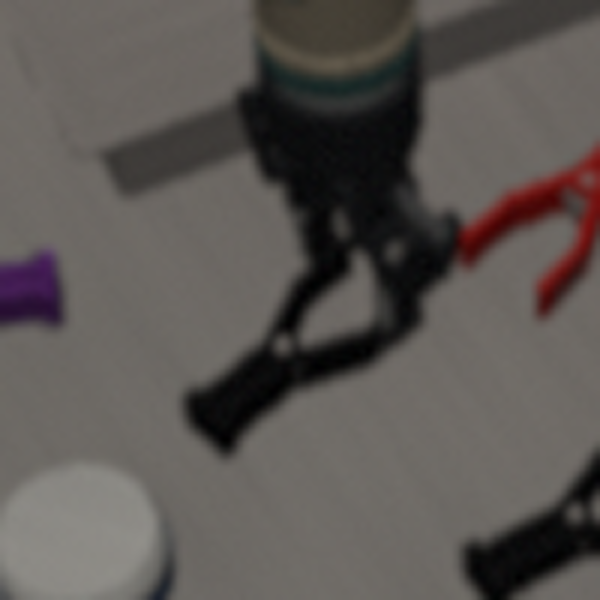

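View: the near finger is beside C's +y handle, the pivot is at about (217,167) and has not moved, and there is no contact force yet. I'll keep closing.

```bash
python3 -m pendant '[{"dx":0,"dy":0,"dz":0,"rx":0,"ry":0,"rz":0,"hand":0.049},{"dx":0,"dy":0,"dz":0,"rx":0,"ry":0,"rz":0,"hand":0.049}]' 20
python3 -m pendant '[{"dx":0,"dy":0,"dz":0,"rx":0,"ry":0,"rz":0,"hand":0.047},{"dx":0,"dy":0,"dz":0,"rx":0,"ry":0,"rz":0,"hand":0.047}]' 20
python3 -m pendant '[{"dx":0,"dy":0,"dz":0,"rx":0,"ry":0,"rz":0,"hand":0.045},{"dx":0,"dy":0,"dz":0,"rx":0,"ry":0,"rz":0,"hand":0.045}]' 20
python3 - <<'E'
from h import *; import cv2
np.save("c3.npy",manip.get_image("scene")["frame"])
a=cv2.cvtColor(cv2.imread("pics/c2.png"),cv2.COLOR_BGR2RGB); b=cv2.resize(np.load("c3.npy")[110:210,170:270],None,fx=6,fy=6,interpolation=cv2.INTER_CUBIC)
d=np.abs(a.astype(int)-b).max(2)>25; ys,xs=np.where(d); print(d.sum(),xs.min(),xs.max(),ys.min(),ys.max()) if d.any() else 0
print(d[360:460,180:300].sum(), d[250:360,280:400].sum())
E
```

```text
clock: 3.42
position: [0.5788, -0.1631, 0.0039]
ee_rot: [0.0, 0.993, 0.119, -0.0]
contact_force: [0.5, -0.4, -0.4]
width: 0.049
gripper_force: 0.0
clock: 3.58
position: [0.5788, -0.1631, 0.0039]
ee_rot: [0.0, 0.993, 0.119, -0.0]
contact_force: [0.6, -0.1, 0.9]
width: 0.0472
gripper_force: 0.0
clock: 3.75
position: [0.5788, -0.1631, 0.0039]
ee_rot: [0.0, 0.993, 0.119, 0.0]
contact_force: [-0.2, 0.8, 0.2]
width: 0.0449
gripper_force: 0.0
632 304 456 208 291
0 0
```

```bash
python3 - <<'E'
import cv2,numpy as np
a=cv2.imread("pics/scene0.png")[138:193,195:250]; b=np.load("c3.npy")[138:193,195:250,::-1]
z=lambda i:cv2.resize(cv2.convertScaleAbs(i,alpha=2.2,beta=10),(400,400),interpolation=cv2.INTER_CUBIC)
cv2.imwrite("pics/c3.png",np.hstack([z(a),z(b)]))
E
```

```text
(no output)
```

View pics/c3.png

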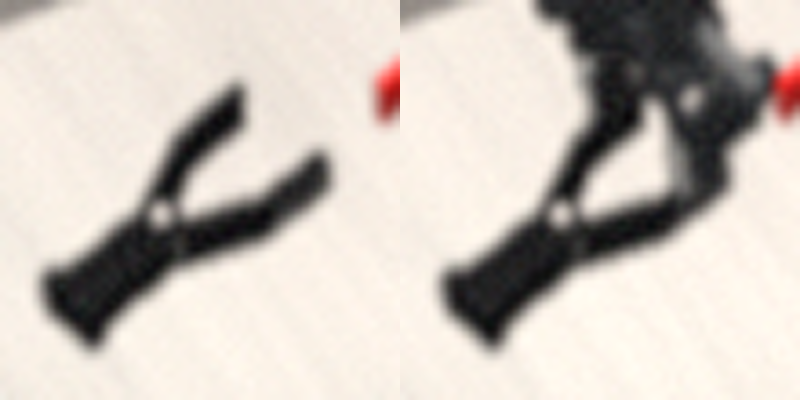

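```bash
python3 - <<'E'
from h import *
f,cx,cy,o,q=C["scene"]; r=R.from_quat(q,scalar_first=True).inv(); t=np.radians(13.6)
def pr(p):
    v=r.apply(np.array(p)-o); u=(cx-f*v[0]/v[2],cy+f*v[1]/v[2]); return ((u[0]-195+.5)*400/55-.5+400,(u[1]-138+.5)*400/55-.5)
for z in (.004,.012,.02,.03,.04):
  for l in (.0225,.037):
    for a in (-.011,.011): 
      p=np.array([.579,-.163])+a*np.array([np.cos(t),np.sin(t)])+l*np.array([-np.sin(t),np.cos(t)]); print(z,l,a,np.round(pr([*p,z])))
print(manip.get_state()["width"])
E
```

```text
0.004 0.0225 -0.011 [708. 194.]
0.004 0.0225 0.011 [669. 224.]
0.004 0.037 -0.011 [731. 214.]
0.004 0.037 0.011 [693. 244.]
0.012 0.0225 -0.011 [707. 183.]
0.012 0.0225 0.011 [669. 213.]
0.012 0.037 -0.011 [731. 203.]
0.012 0.037 0.011 [692. 233.]
0.02 0.0225 -0.011 [706. 172.]
0.02 0.0225 0.011 [668. 202.]
0.02 0.037 -0.011 [730. 192.]
0.02 0.037 0.011 [691. 222.]
0.03 0.0225 -0.011 [705. 157.]
0.03 0.0225 0.011 [666. 188.]
0.03 0.037 -0.011 [729. 178.]
0.03 0.037 0.011 [690. 208.]
0.04 0.0225 -0.011 [704. 143.]
0.04 0.0225 0.011 [665. 173.]
0.04 0.037 -0.011 [728. 163.]
0.04 0.037 0.011 [689. 194.]
0.04484678840648031
```

The fingertip ends appear to sit near the handle tops, since the fingers stand back when open. I'll reopen, go lower while watching the force, and close again.

```bash
python3 -m pendant '[{"dx":0,"dy":0,"dz":0,"rx":0,"ry":0,"rz":0,"hand":0.07},{"dx":0,"dy":0,"dz":0,"rx":0,"ry":0,"rz":0,"hand":0.07},{"dx":0,"dy":0,"dz":0,"rx":0,"ry":0,"rz":0,"hand":0.07},{"dx":0.001,"dy":0,"dz":0.004,"rx":0,"ry":0,"rz":0,"hand":0.07},{"dx":0,"dy":0,"dz":0,"rx":0,"ry":0,"rz":0,"hand":0.07}]' 20
python3 -m pendant '[{"dx":0,"dy":0,"dz":0.004,"rx":0,"ry":0,"rz":0,"hand":0.07},{"dx":0,"dy":0,"dz":0,"rx":0,"ry":0,"rz":0,"hand":0.064},{"dx":0,"dy":0,"dz":0,"rx":0,"ry":0,"rz":0,"hand":0.06},{"dx":0,"dy":0,"dz":0,"rx":0,"ry":0,"rz":0,"hand":0.06}]' 20
python3 -m pendant '[{"dx":0,"dy":0,"dz":0,"rx":0,"ry":0,"rz":0,"hand":0.057},{"dx":0,"dy":0,"dz":0,"rx":0,"ry":0,"rz":0,"hand":0.057}]' 20
python3 -m pendant '[{"dx":0,"dy":0,"dz":0,"rx":0,"ry":0,"rz":0,"hand":0.055},{"dx":0,"dy":0,"dz":0,"rx":0,"ry":0,"rz":0,"hand":0.055}]' 20
```

```text
clock: 4.22
position: [0.5796, -0.1627, -0.0007]
ee_rot: [-0.0, 0.993, 0.119, -0.0]
contact_force: [0.5, -0.1, 0.7]
width: 0.0698
gripper_force: 0.0
clock: 4.55
position: [0.5797, -0.1629, -0.0042]
ee_rot: [0.0, 0.993, 0.119, -0.0]
contact_force: [0.1, -0.5, 0.1]
width: 0.06
gripper_force: 0.0
clock: 4.72
position: [0.5798, -0.1629, -0.004]
ee_rot: [0.0, 0.993, 0.119, 0.0]
contact_force: [0.3, 0.3, -0.2]
width: 0.0567
gripper_force: 0.9
clock: 4.88
position: [0.5798, -0.1629, -0.0037]
ee_rot: [0.0, 0.993, 0.119, 0.0]
contact_force: [-0.7, 0.4, 3.7]
width: 0.0556
gripper_force: 16.7
```

```bash
python3 -m pendant '[{"dx":0,"dy":0,"dz":0,"rx":0,"ry":0,"rz":0,"hand":0.0555},{"dx":0,"dy":0,"dz":0,"rx":0,"ry":0,"rz":0,"hand":0.0555}]' 20
python3 -m pendant '[{"dx":0,"dy":0,"dz":0,"rx":0,"ry":0,"rz":0,"hand":0.07},{"dx":0,"dy":0,"dz":0,"rx":0,"ry":0,"rz":0,"hand":0.07},{"dx":0,"dy":0,"dz":0.003,"rx":0,"ry":0,"rz":0,"hand":0.07},{"dx":0,"dy":0,"dz":0,"rx":0,"ry":0,"rz":0,"hand":0.07}]' 20
python3 -m pendant '[{"dx":0,"dy":0,"dz":0.002,"rx":0,"ry":0,"rz":0,"hand":0.07},{"dx":0,"dy":0,"dz":0,"rx":0,"ry":0,"rz":0,"hand":0.07}]' 20
```

```text
clock: 5.05
position: [0.5798, -0.1629, -0.0038]
ee_rot: [0.0, 0.993, 0.119, 0.0]
contact_force: [-1.0, -0.1, 3.1]
width: 0.0555
gripper_force: 14.2
clock: 5.38
position: [0.5794, -0.1626, -0.0078]
ee_rot: [-0.0, 0.993, 0.119, -0.0]
contact_force: [-0.4, -0.0, -0.3]
width: 0.07
gripper_force: 0.0
clock: 5.55
position: [0.5795, -0.1627, -0.0097]
ee_rot: [-0.0, 0.993, 0.119, -0.0]
contact_force: [0.5, -0.2, 0.3]
width: 0.07
gripper_force: 0.0
```

```bash
python3 -m pendant '[{"dx":0,"dy":0,"dz":-0.002,"rx":0,"ry":0,"rz":0,"hand":0.062},{"dx":0,"dy":0,"dz":0,"rx":0,"ry":0,"rz":0,"hand":0.059},{"dx":0,"dy":0,"dz":0,"rx":0,"ry":0,"rz":0,"hand":0.058}]' 20
python3 -m pendant '[{"dx":0,"dy":0,"dz":0,"rx":0,"ry":0,"rz":0,"hand":0.057},{"dx":0,"dy":0,"dz":0,"rx":0,"ry":0,"rz":0,"hand":0.057}]' 20
python3 -m pendant '[{"dx":0,"dy":0,"dz":0,"rx":0,"ry":0,"rz":0,"hand":0.056},{"dx":0,"dy":0,"dz":0,"rx":0,"ry":0,"rz":0,"hand":0.056}]' 20
```

```text
clock: 5.8
position: [0.58, -0.1629, -0.0069]
ee_rot: [0.0, 0.993, 0.119, 0.0]
contact_force: [0.2, 0.2, 0.3]
width: 0.058
gripper_force: 0.0
clock: 5.97
position: [0.58, -0.1629, -0.0068]
ee_rot: [0.0, 0.993, 0.119, 0.0]
contact_force: [1.0, 0.6, 0.8]
width: 0.057
gripper_force: 1.3
clock: 6.13
position: [0.5799, -0.1629, -0.0067]
ee_rot: [0.0, 0.993, 0.119, 0.0]
contact_force: [-0.5, 0.4, 3.2]
width: 0.0563
gripper_force: 9.4
```

C holds its width (about 55.6 mm) at up to 16 N without folding, so it is sound. I'll lift it and turn toward the flat.

```bash
python3 -m pendant '[{"dx":0,"dy":0,"dz":0,"rx":0,"ry":0,"rz":0,"hand":0.0558},{"dx":0,"dy":0,"dz":-0.01,"rx":0,"ry":0,"rz":0,"hand":0.0558},{"dx":0,"dy":0,"dz":-0.02,"rx":0,"ry":0,"rz":0,"hand":0.0558},{"dx":0,"dy":0,"dz":-0.03,"rx":0,"ry":0,"rz":5.9,"hand":0.0558},{"dx":0,"dy":0,"dz":-0.03,"rx":0,"ry":0,"rz":5.9,"hand":0.0558},{"dx":0,"dy":0,"dz":-0.03,"rx":0,"ry":0,"rz":5.9,"hand":0.0558},{"dx":0,"dy":0,"dz":-0.03,"rx":0,"ry":0,"rz":0,"hand":0.0558},{"dx":0,"dy":0,"dz":0,"rx":0,"ry":0,"rz":0,"hand":0.0558},{"dx":0,"dy":0,"dz":0,"rx":0,"ry":0,"rz":0,"hand":0.0558}]' 20
python3 - <<'E'
from h import *
plan(.5347,.383,-4)
s=manip.get_image("scene")["frame"][138:193,195:250]; print((s.max(2)<45).sum())
E
```

```text
clock: 6.88
position: [0.5809, -0.1633, 0.1453]
ee_rot: [0.001, 0.999, -0.035, 0.002]
contact_force: [1.2, -0.3, -1.3]
width: 0.0557
gripper_force: 10.7
t 6.88 pos [ 0.5809 -0.1633  0.1453] yaw -4.0 tiltz [ 0.004 -0.002 -1.   ] | rz 0.0 then dx -0.0842 dy -0.5417 w 0.0557 F 10.75 [ 1.2 -0.3 -1.3] q [-0.39  0.36  1.55 -0.    1.23  1.25]
216
```

```bash
python3 -m pendant '[{"dx":-0.0053,"dy":-0.0339,"dz":0,"rx":0,"ry":0,"rz":0,"hand":0.0558},{"dx":-0.0053,"dy":-0.0339,"dz":0,"rx":0,"ry":0,"rz":0,"hand":0.0558},{"dx":-0.0053,"dy":-0.0339,"dz":0,"rx":0,"ry":0,"rz":0,"hand":0.0558},{"dx":-0.0053,"dy":-0.0339,"dz":0,"rx":0,"ry":0,"rz":0,"hand":0.0558},{"dx":-0.0053,"dy":-0.0339,"dz":0,"rx":0,"ry":0,"rz":0,"hand":0.0558},{"dx":-0.0053,"dy":-0.0339,"dz":0,"rx":0,"ry":0,"rz":0,"hand":0.0558},{"dx":-0.0053,"dy":-0.0339,"dz":0,"rx":0,"ry":0,"rz":0,"hand":0.0558},{"dx":-0.0053,"dy":-0.0339,"dz":0,"rx":0,"ry":0,"rz":0,"hand":0.0558}]' 20
python3 -m pendant '[{"dx":-0.0053,"dy":-0.0339,"dz":0,"rx":0,"ry":0,"rz":0,"hand":0.0558},{"dx":-0.0053,"dy":-0.0339,"dz":0,"rx":0,"ry":0,"rz":0,"hand":0.0558},{"dx":-0.0053,"dy":-0.0339,"dz":0,"rx":0,"ry":0,"rz":0,"hand":0.0558},{"dx":-0.0053,"dy":-0.0339,"dz":0,"rx":0,"ry":0,"rz":0,"hand":0.0558},{"dx":-0.0053,"dy":-0.0339,"dz":0,"rx":0,"ry":0,"rz":0,"hand":0.0558},{"dx":-0.0053,"dy":-0.0339,"dz":0,"rx":0,"ry":0,"rz":0,"hand":0.0558},{"dx":-0.0053,"dy":-0.0339,"dz":0,"rx":0,"ry":0,"rz":0,"hand":0.0558},{"dx":-0.0053,"dy":-0.0339,"dz":0,"rx":0,"ry":0,"rz":0,"hand":0.0558},{"dx":0,"dy":0,"dz":0,"rx":0,"ry":0,"rz":0,"hand":0.0558},{"dx":0,"dy":0,"dz":0.03,"rx":0,"ry":0,"rz":0,"hand":0.0558},{"dx":0,"dy":0,"dz":0.03,"rx":0,"ry":0,"rz":0,"hand":0.0558},{"dx":0,"dy":0,"dz":0.03,"rx":0,"ry":0,"rz":0,"hand":0.0558}]' 20
python3 -m pendant '[{"dx":0,"dy":0,"dz":0.025,"rx":0,"ry":0,"rz":0,"hand":0.0558},{"dx":0,"dy":0,"dz":0.015,"rx":0,"ry":0,"rz":0,"hand":0.0558},{"dx":0,"dy":0,"dz":0.01,"rx":0,"ry":0,"rz":0,"hand":0.0558},{"dx":0,"dy":0,"dz":0.0,"rx":0,"ry":0,"rz":0,"hand":0.0558},{"dx":0,"dy":0,"dz":0.0,"rx":0,"ry":0,"rz":0,"hand":0.0558}]' 20
python3 -c "
from h import *
plan(.5347,.383,-4)"
```

```text
clock: 7.6
position: [0.5545, 0.1121, 0.1409]
ee_rot: [0.0, 0.999, -0.035, -0.002]
contact_force: [0.2, 0.2, -0.5]
width: 0.056
gripper_force: 10.8
clock: 8.6
position: [0.5319, 0.3836, 0.0504]
ee_rot: [0.001, 0.999, -0.035, -0.001]
contact_force: [0.2, -0.2, -2.2]
width: 0.0562
gripper_force: 10.7
clock: 9.02
position: [0.5328, 0.3836, 0.0021]
ee_rot: [0.001, 0.999, -0.035, -0.001]
contact_force: [0.4, -0.4, 0.1]
width: 0.0562
gripper_force: 10.4
t 9.02 pos [0.5328 0.3836 0.0021] yaw -4.0 tiltz [-0.001 -0.001 -1.   ] | rz -0.0 then dx 0.002 dy 0.0005 w 0.0562 F 10.36 [ 0.4 -0.4  0.1] q [ 0.52  0.56  1.59 -0.    0.99  2.16]
```

```bash
python3 -m pendant '[{"dx":0,"dy":0,"dz":0.0025,"rx":0,"ry":0,"rz":0,"hand":0.0558},{"dx":0,"dy":0,"dz":0,"rx":0,"ry":0,"rz":0,"hand":0.058},{"dx":0,"dy":0,"dz":0,"rx":0,"ry":0,"rz":0,"hand":0.062},{"dx":0,"dy":0,"dz":0,"rx":0,"ry":0,"rz":0,"hand":0.066},{"dx":0,"dy":0,"dz":0,"rx":0,"ry":0,"rz":0,"hand":0.066},{"dx":0,"dy":0,"dz":-0.02,"rx":0,"ry":0,"rz":0,"hand":0.066},{"dx":0,"dy":0,"dz":-0.04,"rx":0,"ry":0,"rz":0,"hand":0.066},{"dx":0,"dy":0,"dz":-0.04,"rx":0,"ry":0,"rz":3.0,"hand":0.072},{"dx":0,"dy":0,"dz":-0.0,"rx":0,"ry":0,"rz":0,"hand":0.072},{"dx":0,"dy":0,"dz":0,"rx":0,"ry":0,"rz":0,"hand":0.072}]' 20
python3 - <<'E'
from h import *
plan(.466,.1765,-7)
s=manip.get_image("scene")["frame"]
import cv2; print(cv2.imwrite("pics/s2.png",s[:,:,::-1]))
m=(s.max(2)<45).astype(np.uint8); m[:, :]=m; n,l,st,ce=cv2.connectedComponentsWithStats(m)
for i in range(1,n):
    if 60<st[i,4]<2000: print(st[i],ce[i].round(1))
E
```

```text
clock: 9.85
position: [0.5352, 0.3854, 0.1042]
ee_rot: [-0.002, 0.998, -0.061, 0.003]
contact_force: [-0.8, 0.3, -0.3]
width: 0.0719
gripper_force: 0.0
t 9.85 pos [0.5352 0.3854 0.1042] yaw -7.0 tiltz [ 0.007  0.004 -1.   ] | rz 0.0 then dx -0.0432 dy 0.2158 w 0.0719 F 0.0 [-0.8  0.3 -0.3] q [ 0.52  0.46  1.48 -0.    1.19  2.21]
True
[ 89   0  83  27 959] [126.2  10. ]
[  0  35  22  18 243] [ 9.3 43.4]
[494  61  18  42 184] [504.3  82.2]
[388  73  10  28  62] [390.9  87. ]
[391 107  14  18  62] [396.1 116.3]
[248 179  43  33 367] [266.7 197.4]
[363 178  15  31  92] [368.3 193. ]
[289 217  47  30 393] [309.5 234.3]
[ 346  242   48   65 1146] [368.7 275.2]
[314 289  51  38 413] [334.4 312. ]
```

```bash
python3 -m pendant '[{"dx":-0.007,"dy":0.0357,"dz":0,"rx":0,"ry":0,"rz":0,"hand":0.08},{"dx":-0.007,"dy":0.0357,"dz":0,"rx":0,"ry":0,"rz":0,"hand":0.08},{"dx":-0.007,"dy":0.0357,"dz":0,"rx":0,"ry":0,"rz":0,"hand":0.08},{"dx":-0.007,"dy":0.0357,"dz":0,"rx":0,"ry":0,"rz":0,"hand":0.08},{"dx":-0.007,"dy":0.0357,"dz":0,"rx":0,"ry":0,"rz":0,"hand":0.08},{"dx":-0.007,"dy":0.0357,"dz":0,"rx":0,"ry":0,"rz":0,"hand":0.08},{"dx":0,"dy":0,"dz":0.03,"rx":0,"ry":0,"rz":0,"hand":0.08},{"dx":0,"dy":0,"dz":0.03,"rx":0,"ry":0,"rz":0,"hand":0.08},{"dx":0,"dy":0,"dz":0,"rx":0,"ry":0,"rz":0,"hand":0.08},{"dx":0,"dy":0,"dz":0,"rx":0,"ry":0,"rz":0,"hand":0.08}]' 20
python3 -c "
from h import *
plan(.466,.1765,-7)"
```

```text
clock: 10.73
position: [0.4629, 0.176, 0.0385]
ee_rot: [0.001, 0.998, -0.061, -0.003]
contact_force: [-0.0, -0.1, 0.2]
width: 0.0802
gripper_force: 0.0
t 10.73 pos [0.4629 0.176  0.0385] yaw -7.0 tiltz [-0.006 -0.001 -1.   ] | rz -0.0 then dx 0.003 dy -0.0009 w 0.0802 F 0.0 [-0.  -0.1  0.2] q [ 0.22  0.32  1.92 -0.    0.91  1.92]
```

```bash
python3 -m pendant '[{"dx":0.002,"dy":0,"dz":0.02,"rx":0,"ry":0,"rz":0,"hand":0.075},{"dx":0,"dy":0,"dz":0.015,"rx":0,"ry":0,"rz":0,"hand":0.07},{"dx":0,"dy":0,"dz":0.01,"rx":0,"ry":0,"rz":0,"hand":0.066},{"dx":0,"dy":0,"dz":0,"rx":0,"ry":0,"rz":0,"hand":0.062},{"dx":0,"dy":0,"dz":0,"rx":0,"ry":0,"rz":0,"hand":0.059},{"dx":0,"dy":0,"dz":0,"rx":0,"ry":0,"rz":0,"hand":0.058}]' 20
python3 -m pendant '[{"dx":0,"dy":0,"dz":0,"rx":0,"ry":0,"rz":0,"hand":0.057},{"dx":0,"dy":0,"dz":0,"rx":0,"ry":0,"rz":0,"hand":0.057}]' 20
python3 -m pendant '[{"dx":0,"dy":0,"dz":0,"rx":0,"ry":0,"rz":0,"hand":0.056},{"dx":0,"dy":0,"dz":0,"rx":0,"ry":0,"rz":0,"hand":0.056}]' 20
python3 -m pendant '[{"dx":0,"dy":0,"dz":0,"rx":0,"ry":0,"rz":0,"hand":0.0556},{"dx":0,"dy":0,"dz":0,"rx":0,"ry":0,"rz":0,"hand":0.0556}]' 20
```

```text
clock: 11.23
position: [0.4684, 0.177, -0.0035]
ee_rot: [-0.0, 0.998, -0.061, 0.001]
contact_force: [0.3, 0.7, 0.3]
width: 0.0583
gripper_force: 0.1
clock: 11.4
position: [0.4682, 0.1768, -0.0036]
ee_rot: [-0.0, 0.998, -0.061, 0.001]
contact_force: [0.3, 0.4, -0.3]
width: 0.0575
gripper_force: 0.1
clock: 11.57
position: [0.4681, 0.1768, -0.0036]
ee_rot: [-0.0, 0.998, -0.061, 0.001]
contact_force: [-0.4, 1.2, 5.6]
width: 0.0565
gripper_force: 6.4
clock: 11.73
position: [0.4681, 0.1767, -0.0035]
ee_rot: [-0.0, 0.998, -0.061, 0.001]
contact_force: [-0.7, 0.3, 6.8]
width: 0.0561
gripper_force: 9.8
```

```bash
python3 -m pendant '[{"dx":0,"dy":0,"dz":0,"rx":0,"ry":0,"rz":0,"hand":0.062},{"dx":0,"dy":0,"dz":0.0035,"rx":0,"ry":0,"rz":0,"hand":0.062},{"dx":0,"dy":0,"dz":0,"rx":0,"ry":0,"rz":0,"hand":0.058},{"dx":0,"dy":0,"dz":0,"rx":0,"ry":0,"rz":0,"hand":0.0565},{"dx":0,"dy":0,"dz":0,"rx":0,"ry":0,"rz":0,"hand":0.0558},{"dx":0,"dy":0,"dz":0,"rx":0,"ry":0,"rz":0,"hand":0.0556}]' 20
python3 -m pendant '[{"dx":0,"dy":0,"dz":0,"rx":0,"ry":0,"rz":0,"hand":0.0553},{"dx":0,"dy":0,"dz":0,"rx":0,"ry":0,"rz":0,"hand":0.0553}]' 20
```

```text
clock: 12.23
position: [0.4669, 0.1763, -0.0083]
ee_rot: [0.0, 0.998, -0.061, -0.0]
contact_force: [-0.2, -0.5, 0.5]
width: 0.0558
gripper_force: 12.7
clock: 12.4
position: [0.4672, 0.1764, -0.0082]
ee_rot: [0.0, 0.998, -0.061, -0.0]
contact_force: [-0.5, -0.3, -0.3]
width: 0.0555
gripper_force: 15.4
```

A also holds at 15 N without folding (55.5 mm), so it is sound. It goes in the flat's second slot.

```bash
python3 -m pendant '[{"dx":0,"dy":0,"dz":-0.01,"rx":0,"ry":0,"rz":0,"hand":0.0557},{"dx":0,"dy":0,"dz":-0.02,"rx":0,"ry":0,"rz":0,"hand":0.0557},{"dx":0,"dy":0,"dz":-0.03,"rx":0,"ry":0,"rz":-3,"hand":0.0557},{"dx":0,"dy":0,"dz":-0.03,"rx":0,"ry":0,"rz":0,"hand":0.0557},{"dx":0,"dy":0,"dz":-0.02,"rx":0,"ry":0,"rz":0,"hand":0.0557},{"dx":-0.0158,"dy":-0.0351,"dz":0,"rx":0,"ry":0,"rz":0,"hand":0.0557},{"dx":-0.0158,"dy":-0.0351,"dz":0,"rx":0,"ry":0,"rz":0,"hand":0.0557},{"dx":-0.0158,"dy":-0.0351,"dz":0,"rx":0,"ry":0,"rz":0,"hand":0.0557},{"dx":-0.0158,"dy":-0.0351,"dz":0,"rx":0,"ry":0,"rz":0,"hand":0.0557},{"dx":-0.0158,"dy":-0.0351,"dz":0,"rx":0,"ry":0,"rz":0,"hand":0.0557},{"dx":-0.0158,"dy":-0.0351,"dz":0,"rx":0,"ry":0,"rz":0,"hand":0.0557}]' 20
python3 -m pendant '[{"dx":0,"dy":0,"dz":0,"rx":0,"ry":0,"rz":0,"hand":0.0557},{"dx":0,"dy":0,"dz":0,"rx":0,"ry":0,"rz":0,"hand":0.0557}]' 20
python3 -c "
from h import *
plan(.387,.393,-4)"
```

```text
clock: 13.32
position: [0.3866, 0.3947, 0.1018]
ee_rot: [0.0, 0.999, -0.035, 0.0]
contact_force: [0.9, -0.1, -1.2]
width: 0.056
gripper_force: 13.5
clock: 13.48
position: [0.3865, 0.3948, 0.1015]
ee_rot: [0.0, 0.999, -0.033, 0.0]
contact_force: [0.8, -0.5, -1.1]
width: 0.0558
gripper_force: 13.5
t 13.48 pos [0.3865 0.3948 0.1015] yaw -3.8 tiltz [ 0. -0. -1.] | rz 0.2 then dx 0.0006 dy 0.0017 w 0.0558 F 13.49 [ 0.8 -0.5 -1.1] q [ 0.67  0.32  1.72 -0.    1.1   2.31]
```

```bash
python3 -m pendant '[{"dx":0,"dy":0,"dz":0.03,"rx":0,"ry":0,"rz":0,"hand":0.0557},{"dx":0,"dy":0,"dz":0.03,"rx":0,"ry":0,"rz":0,"hand":0.0557},{"dx":0,"dy":0,"dz":0.02,"rx":0,"ry":0,"rz":0,"hand":0.0557},{"dx":0,"dy":0,"dz":0.015,"rx":0,"ry":0,"rz":0,"hand":0.0557},{"dx":0,"dy":0,"dz":0.009,"rx":0,"ry":0,"rz":0,"hand":0.0557},{"dx":0,"dy":0,"dz":0,"rx":0,"ry":0,"rz":0,"hand":0.0557},{"dx":0,"dy":0,"dz":0,"rx":0,"ry":0,"rz":0,"hand":0.0557}]' 20
python3 -m pendant '[{"dx":0,"dy":0,"dz":0,"rx":0,"ry":0,"rz":0,"hand":0.058},{"dx":0,"dy":0,"dz":0,"rx":0,"ry":0,"rz":0,"hand":0.062},{"dx":0,"dy":0,"dz":0,"rx":0,"ry":0,"rz":0,"hand":0.066},{"dx":0,"dy":0,"dz":0,"rx":0,"ry":0,"rz":0,"hand":0.066},{"dx":0,"dy":0,"dz":-0.02,"rx":0,"ry":0,"rz":0,"hand":0.066},{"dx":0,"dy":0,"dz":-0.04,"rx":0,"ry":0,"rz":0,"hand":0.066},{"dx":0,"dy":0,"dz":-0.04,"rx":0,"ry":0,"rz":-5.5,"hand":0.072},{"dx":0,"dy":0,"dz":-0.0,"rx":0,"ry":0,"rz":0,"hand":0.08},{"dx":0,"dy":0,"dz":0,"rx":0,"ry":0,"rz":0,"hand":0.08}]' 20
python3 -c "
from h import *
plan(.5055,.0066,1.6)"
```

```text
clock: 14.07
position: [0.3881, 0.3925, -0.002]
ee_rot: [0.0, 0.999, -0.036, 0.0]
contact_force: [-0.6, 0.1, -1.1]
width: 0.0558
gripper_force: 13.9
clock: 14.82
position: [0.3891, 0.3947, 0.101]
ee_rot: [-0.002, 1.0, 0.013, 0.003]
contact_force: [-0.2, -0.3, -0.8]
width: 0.08
gripper_force: 0.0
t 14.82 pos [0.3891 0.3947 0.101 ] yaw 1.5 tiltz [ 0.006  0.004 -1.   ] | rz -0.1 then dx 0.1055 dy 0.3912 w 0.08 F 0.0 [-0.2 -0.3 -0.8] q [ 0.67  0.32  1.72 -0.    1.09  2.21]
```

```bash
python3 -m pendant '[{"dx":0.0097,"dy":0.0354,"dz":0,"rx":0,"ry":0,"rz":0,"hand":0.08},{"dx":0.0097,"dy":0.0354,"dz":0,"rx":0,"ry":0,"rz":0,"hand":0.08},{"dx":0.0097,"dy":0.0354,"dz":0,"rx":0,"ry":0,"rz":0,"hand":0.08},{"dx":0.0097,"dy":0.0354,"dz":0,"rx":0,"ry":0,"rz":0,"hand":0.08},{"dx":0.0097,"dy":0.0354,"dz":0,"rx":0,"ry":0,"rz":0,"hand":0.08},{"dx":0.0097,"dy":0.0354,"dz":0,"rx":0,"ry":0,"rz":0,"hand":0.08},{"dx":0.0097,"dy":0.0354,"dz":0,"rx":0,"ry":0,"rz":0,"hand":0.08},{"dx":0.0097,"dy":0.0354,"dz":0,"rx":0,"ry":0,"rz":0,"hand":0.08},{"dx":0.0097,"dy":0.0354,"dz":0,"rx":0,"ry":0,"rz":0,"hand":0.08},{"dx":0.0097,"dy":0.0354,"dz":0,"rx":0,"ry":0,"rz":0,"hand":0.08},{"dx":0.0097,"dy":0.0354,"dz":0,"rx":0,"ry":0,"rz":0,"hand":0.08}]' 20
python3 -m pendant '[{"dx":0,"dy":0,"dz":0.03,"rx":0,"ry":0,"rz":0,"hand":0.08},{"dx":0,"dy":0,"dz":0.03,"rx":0,"ry":0,"rz":0,"hand":0.08},{"dx":0,"dy":0,"dz":0,"rx":0,"ry":0,"rz":0,"hand":0.08},{"dx":0,"dy":0,"dz":0,"rx":0,"ry":0,"rz":0,"hand":0.08},{"dx":0,"dy":0,"dz":0,"rx":0,"ry":0,"rz":0,"hand":0.08}]' 20
python3 -c "
from h import *
plan(.5055,.0066,1.6)"
```

```text
clock: 15.73
position: [0.5031, 0.0051, 0.0965]
ee_rot: [-0.0, 1.0, 0.013, -0.001]
contact_force: [-0.1, 1.0, 0.6]
width: 0.08
gripper_force: 0.0
clock: 16.15
position: [0.5043, 0.007, 0.0381]
ee_rot: [0.0, 1.0, 0.013, -0.0]
contact_force: [0.1, 1.0, 0.1]
width: 0.0799
gripper_force: 0.0
t 16.15 pos [0.5043 0.007  0.0381] yaw 1.5 tiltz [-0. -0. -1.] | rz -0.1 then dx 0.0012 dy 0.0004 w 0.0799 F 0.0 [0.1 1.  0.1] q [-0.12  0.33  1.9  -0.    0.91  1.42]
```

```bash
python3 -m pendant '[{"dx":0.001,"dy":0,"dz":0.02,"rx":0,"ry":0,"rz":0,"hand":0.075},{"dx":0,"dy":0,"dz":0.015,"rx":0,"ry":0,"rz":0,"hand":0.07},{"dx":0,"dy":0,"dz":0.0105,"rx":0,"ry":0,"rz":0,"hand":0.066},{"dx":0,"dy":0,"dz":0,"rx":0,"ry":0,"rz":0,"hand":0.062},{"dx":0,"dy":0,"dz":0,"rx":0,"ry":0,"rz":0,"hand":0.059},{"dx":0,"dy":0,"dz":0,"rx":0,"ry":0,"rz":0,"hand":0.057}]' 20
python3 -m pendant '[{"dx":0,"dy":0,"dz":0,"rx":0,"ry":0,"rz":0,"hand":0.056},{"dx":0,"dy":0,"dz":0,"rx":0,"ry":0,"rz":0,"hand":0.056}]' 20
python3 -m pendant '[{"dx":0,"dy":0,"dz":0,"rx":0,"ry":0,"rz":0,"hand":0.0555},{"dx":0,"dy":0,"dz":0,"rx":0,"ry":0,"rz":0,"hand":0.0555}]' 20
```

```text
clock: 16.65
position: [0.5065, 0.007, -0.0062]
ee_rot: [0.0, 1.0, 0.013, 0.001]
contact_force: [-0.2, 0.7, -0.4]
width: 0.057
gripper_force: 0.1
clock: 16.82
position: [0.5065, 0.0069, -0.0062]
ee_rot: [0.0, 1.0, 0.013, 0.002]
contact_force: [0.6, 1.2, 3.8]
width: 0.0563
gripper_force: 3.2
clock: 16.98
position: [0.5064, 0.0068, -0.0067]
ee_rot: [0.0, 1.0, 0.013, 0.001]
contact_force: [0.6, 1.5, 4.0]
width: 0.0556
gripper_force: 2.9
```

```bash
python3 -m pendant '[{"dx":0,"dy":0,"dz":0,"rx":0,"ry":0,"rz":0,"hand":0.053},{"dx":0,"dy":0,"dz":0,"rx":0,"ry":0,"rz":0,"hand":0.053}]' 20
python3 -m pendant '[{"dx":0,"dy":0,"dz":0,"rx":0,"ry":0,"rz":0,"hand":0.050},{"dx":0,"dy":0,"dz":0,"rx":0,"ry":0,"rz":0,"hand":0.050}]' 20
python3 -m pendant '[{"dx":0,"dy":0,"dz":-0.001,"rx":0,"ry":0,"rz":0,"hand":0.046},{"dx":0,"dy":0,"dz":0,"rx":0,"ry":0,"rz":0,"hand":0.046}]' 20
```

```text
clock: 17.15
position: [0.5061, 0.0066, -0.0072]
ee_rot: [0.0, 1.0, 0.013, 0.001]
contact_force: [0.8, 0.4, 4.2]
width: 0.0533
gripper_force: 3.6
clock: 17.32
position: [0.5057, 0.0066, -0.0072]
ee_rot: [0.0, 1.0, 0.013, 0.001]
contact_force: [0.6, 0.9, 7.1]
width: 0.0502
gripper_force: 5.9
clock: 17.48
position: [0.5049, 0.0065, -0.0068]
ee_rot: [0.0, 1.0, 0.013, -0.0]
contact_force: [-0.1, 0.0, 4.2]
width: 0.0462
gripper_force: 5.2
```

```bash
python3 -m pendant '[{"dx":0,"dy":0,"dz":-0.001,"rx":0,"ry":0,"rz":0,"hand":0.042},{"dx":0,"dy":0,"dz":0,"rx":0,"ry":0,"rz":0,"hand":0.042}]' 20
python3 -m pendant '[{"dx":0,"dy":0,"dz":-0.001,"rx":0,"ry":0,"rz":0,"hand":0.038},{"dx":0,"dy":0,"dz":0,"rx":0,"ry":0,"rz":0,"hand":0.038}]' 20
python3 -m pendant '[{"dx":0,"dy":0,"dz":0,"rx":0,"ry":0,"rz":0,"hand":0.035},{"dx":0,"dy":0,"dz":0,"rx":0,"ry":0,"rz":0,"hand":0.035}]' 20
python3 -m pendant '[{"dx":0,"dy":0,"dz":0,"rx":0,"ry":0,"rz":0,"hand":0.033},{"dx":0,"dy":0,"dz":0,"rx":0,"ry":0,"rz":0,"hand":0.033}]' 20
```

```text
clock: 17.65
position: [0.5046, 0.0066, -0.006]
ee_rot: [0.0, 1.0, 0.013, -0.001]
contact_force: [0.6, -0.8, -1.3]
width: 0.0421
gripper_force: 5.6
clock: 17.82
position: [0.5047, 0.0067, -0.0049]
ee_rot: [0.0, 1.0, 0.013, -0.001]
contact_force: [0.2, -0.1, -1.1]
width: 0.0382
gripper_force: 6.0
clock: 17.98
position: [0.5049, 0.0067, -0.0049]
ee_rot: [0.0, 1.0, 0.013, -0.0]
contact_force: [0.5, 0.3, -0.4]
width: 0.0351
gripper_force: 6.4
clock: 18.15
position: [0.5051, 0.0067, -0.0047]
ee_rot: [0.0, 1.0, 0.013, -0.0]
contact_force: [-1.0, 0.0, 0.4]
width: 0.0331
gripper_force: 6.6
```

```bash
python3 -m pendant '[{"dx":0,"dy":0,"dz":0,"rx":0,"ry":0,"rz":0,"hand":0.0318},{"dx":0,"dy":0,"dz":0,"rx":0,"ry":0,"rz":0,"hand":0.0318}]' 20
python3 -m pendant '[{"dx":0,"dy":0,"dz":0,"rx":0,"ry":0,"rz":0,"hand":0.0308},{"dx":0,"dy":0,"dz":0,"rx":0,"ry":0,"rz":0,"hand":0.0308}]' 20
python3 -c "
from h import *
plan(.50,-.373,-4)"
```

```text
clock: 18.32
position: [0.5052, 0.0067, -0.0047]
ee_rot: [0.0, 1.0, 0.013, -0.0]
contact_force: [-0.5, 0.9, -0.5]
width: 0.0325
gripper_force: 15.4
clock: 18.48
position: [0.5052, 0.0067, -0.0046]
ee_rot: [0.0, 1.0, 0.013, 0.0]
contact_force: [-0.1, -0.9, -0.5]
width: 0.0321
gripper_force: 19.4
t 18.48 pos [ 0.5052  0.0067 -0.0046] yaw 1.5 tiltz [ 0. -0. -1.] | rz 5.5 then dx 0.0213 dy 0.3791 w 0.0321 F 19.44 [-0.1 -0.9 -0.5] q [-0.12  0.39  1.95 -0.    0.8   1.42]
```

B folds at about 6 N to its stop at about 33 mm, so it is weak and goes in the pan.

```bash
python3 -m pendant '[{"dx":0,"dy":0,"dz":-0.01,"rx":0,"ry":0,"rz":0,"hand":0.031},{"dx":0,"dy":0,"dz":-0.02,"rx":0,"ry":0,"rz":0,"hand":0.031},{"dx":0,"dy":0,"dz":-0.03,"rx":0,"ry":0,"rz":5.5,"hand":0.031},{"dx":0,"dy":0,"dz":-0.03,"rx":0,"ry":0,"rz":0,"hand":0.031},{"dx":0,"dy":0,"dz":-0.03,"rx":0,"ry":0,"rz":0,"hand":0.031},{"dx":0,"dy":0,"dz":-0.03,"rx":0,"ry":0,"rz":0,"hand":0.031}]' 20
python3 -m pendant '[{"dx":-0.003,"dy":0.0348,"dz":0,"rx":0,"ry":0,"rz":0,"hand":0.031},{"dx":-0.003,"dy":0.0348,"dz":0,"rx":0,"ry":0,"rz":0,"hand":0.031},{"dx":-0.003,"dy":0.0348,"dz":0,"rx":0,"ry":0,"rz":0,"hand":0.031},{"dx":-0.003,"dy":0.0348,"dz":0,"rx":0,"ry":0,"rz":0,"hand":0.031},{"dx":-0.003,"dy":0.0348,"dz":0,"rx":0,"ry":0,"rz":0,"hand":0.031},{"dx":-0.003,"dy":0.0348,"dz":0,"rx":0,"ry":0,"rz":0,"hand":0.031},{"dx":-0.003,"dy":0.0348,"dz":0,"rx":0,"ry":0,"rz":0,"hand":0.031},{"dx":-0.003,"dy":0.0348,"dz":0,"rx":0,"ry":0,"rz":0,"hand":0.031},{"dx":-0.003,"dy":0.0348,"dz":0,"rx":0,"ry":0,"rz":0,"hand":0.031},{"dx":-0.003,"dy":0.0348,"dz":0,"rx":0,"ry":0,"rz":0,"hand":0.031},{"dx":-0.003,"dy":0.0348,"dz":0,"rx":0,"ry":0,"rz":0,"hand":0.031}]' 20
python3 -m pendant '[{"dx":0,"dy":0,"dz":0,"rx":0,"ry":0,"rz":0,"hand":0.031},{"dx":0,"dy":0,"dz":0,"rx":0,"ry":0,"rz":0,"hand":0.031}]' 20
python3 -c "
from h import *
plan(.445,-.372,-4)"
```

```text
clock: 18.98
position: [0.5048, 0.0068, 0.1467]
ee_rot: [0.0, 0.999, -0.035, -0.0]
contact_force: [0.1, -0.7, -1.1]
width: 0.0317
gripper_force: 19.6
clock: 19.9
position: [0.4448, -0.3744, 0.1453]
ee_rot: [-0.0, 0.999, -0.035, -0.0]
contact_force: [0.7, -0.4, -1.1]
width: 0.0315
gripper_force: 19.6
clock: 20.07
position: [0.4449, -0.3745, 0.1449]
ee_rot: [-0.0, 0.999, -0.037, -0.0]
contact_force: [1.5, 0.2, -0.4]
width: 0.0314
gripper_force: 19.7
t 20.07 pos [ 0.4449 -0.3745  0.1449] yaw -4.2 tiltz [-0.  0. -1.] | rz -0.2 then dx -0.0001 dy -0.0025 w 0.0314 F 19.69 [ 1.5  0.2 -0.4] q [-0.82  0.33  1.59  0.    1.22  0.82]
```

```bash
python3 -m pendant '[{"dx":0,"dy":0,"dz":0.035,"rx":0,"ry":0,"rz":0,"hand":0.031},{"dx":0,"dy":0,"dz":0.035,"rx":0,"ry":0,"rz":0,"hand":0.031},{"dx":0,"dy":0,"dz":0.03,"rx":0,"ry":0,"rz":0,"hand":0.031},{"dx":0,"dy":0,"dz":0.02,"rx":0,"ry":0,"rz":0,"hand":0.031},{"dx":0,"dy":0,"dz":0.015,"rx":0,"ry":0,"rz":0,"hand":0.031},{"dx":0,"dy":0,"dz":0.008,"rx":0,"ry":0,"rz":0,"hand":0.031},{"dx":0,"dy":0,"dz":0.001,"rx":0,"ry":0,"rz":0,"hand":0.031},{"dx":0,"dy":0,"dz":0,"rx":0,"ry":0,"rz":0,"hand":0.031},{"dx":0,"dy":0,"dz":0,"rx":0,"ry":0,"rz":0,"hand":0.031}]' 20
python3 -c "
from h import *
plan(.445,-.372,-4)"
```

```text
clock: 20.82
position: [0.4464, -0.373, 0.0026]
ee_rot: [0.001, 0.999, -0.035, 0.001]
contact_force: [0.9, 0.4, -0.7]
width: 0.0316
gripper_force: 19.7
t 20.82 pos [ 0.4464 -0.373   0.0026] yaw -4.0 tiltz [ 0.001 -0.001 -1.   ] | rz 0.0 then dx -0.0014 dy -0.0009 w 0.0316 F 19.72 [ 0.9  0.4 -0.7] q [-0.82  0.47  1.77  0.    0.9   0.82]
```

```bash
python3 -m pendant '[{"dx":0,"dy":0,"dz":0.0025,"rx":0,"ry":0,"rz":0,"hand":0.031},{"dx":0,"dy":0,"dz":0,"rx":0,"ry":0,"rz":0,"hand":0.035},{"dx":0,"dy":0,"dz":0.001,"rx":0,"ry":0,"rz":0,"hand":0.039},{"dx":0,"dy":0,"dz":0.001,"rx":0,"ry":0,"rz":0,"hand":0.043},{"dx":0,"dy":0,"dz":0.001,"rx":0,"ry":0,"rz":0,"hand":0.047},{"dx":0,"dy":0,"dz":0,"rx":0,"ry":0,"rz":0,"hand":0.051},{"dx":0,"dy":0,"dz":0,"rx":0,"ry":0,"rz":0,"hand":0.055},{"dx":0,"dy":0,"dz":0,"rx":0,"ry":0,"rz":0,"hand":0.06},{"dx":0,"dy":0,"dz":0,"rx":0,"ry":0,"rz":0,"hand":0.066},{"dx":0,"dy":0,"dz":0,"rx":0,"ry":0,"rz":0,"hand":0.07},{"dx":0,"dy":0,"dz":0,"rx":0,"ry":0,"rz":0,"hand":0.07}]' 20
python3 -m pendant '[{"dx":0,"dy":0,"dz":-0.02,"rx":0,"ry":0,"rz":0,"hand":0.07},{"dx":0,"dy":0,"dz":-0.04,"rx":0,"ry":0,"rz":0,"hand":0.07},{"dx":0,"dy":0,"dz":-0.04,"rx":0,"ry":0,"rz":0,"hand":0.07},{"dx":0,"dy":0,"dz":-0.04,"rx":0,"ry":0,"rz":0,"hand":0.07},{"dx":-0.03,"dy":0.025,"dz":0,"rx":0,"ry":0,"rz":0,"hand":0.07},{"dx":-0.03,"dy":0.025,"dz":0,"rx":0,"ry":0,"rz":0,"hand":0.07},{"dx":-0.03,"dy":0.025,"dz":0,"rx":0,"ry":0,"rz":0,"hand":0.07},{"dx":-0.03,"dy":0.025,"dz":0,"rx":0,"ry":0,"rz":0,"hand":0.07},{"dx":-0.03,"dy":0.025,"dz":0,"rx":0,"ry":0,"rz":0,"hand":0.07},{"dx":-0.03,"dy":0.025,"dz":0,"rx":0,"ry":0,"rz":0,"hand":0.07},{"dx":0,"dy":0,"dz":0,"rx":0,"ry":0,"rz":0,"hand":0.07},{"dx":0,"dy":0,"dz":0,"rx":0,"ry":0,"rz":0,"hand":0.07}]' 20
python3 - <<'E'
from h import *; import cv2
f={n:manip.get_image(n)["frame"][:,:,::-1] for n in("top","scene")}
for n in f: cv2.imwrite(f"pics/{n}9.png",f[n])
o=np.zeros((560,800,3),np.uint8)
r=lambda i,w,h:cv2.resize(i,(w,h),interpolation=cv2.INTER_CUBIC)
o[:300,:240]=r(f["top"][140:300,35:163],240,300); o[:300,250:490]=r(f["top"][140:300,350:478],240,300)
o[310:,:300]=r(f["scene"][230:355,280:430],300,250); o[310:,310:660]=r(cv2.convertScaleAbs(f["scene"][55:145,160:286],alpha=1.5),350,250)
o[:225,500:800]=r(f["top"],300,225)
cv2.imwrite("pics/final.png",o)
E
```

```text
clock: 21.73
position: [0.4455, -0.3728, -0.0041]
ee_rot: [-0.0, 0.999, -0.035, -0.0]
contact_force: [0.2, -0.4, 0.5]
width: 0.0701
gripper_force: 0.0
clock: 22.73
position: [0.2538, -0.511, 0.1358]
ee_rot: [-0.0, 0.999, -0.037, 0.0]
contact_force: [0.1, 0.1, 0.0]
width: 0.0696
gripper_force: 0.0
```

View pics/final.png

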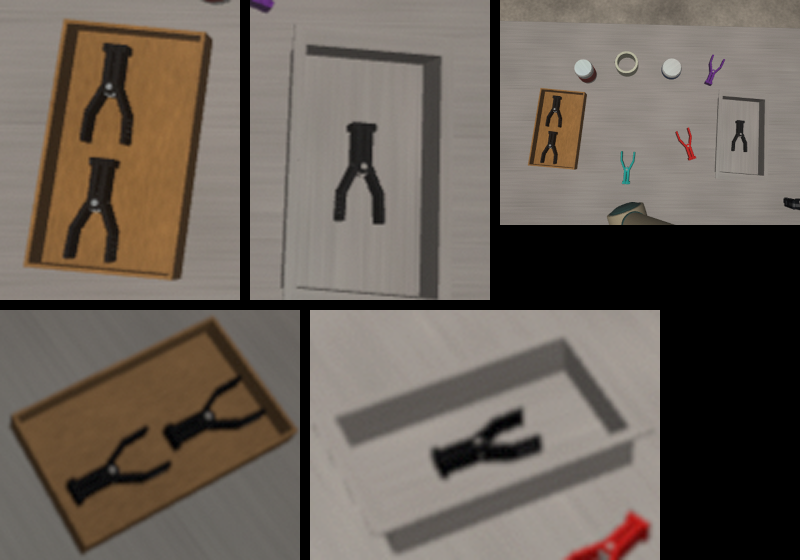

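Two sound clips lie flat and apart in the flat, with pivots at about (109,87) and (95,203) in the composite. The weak clip lies flat in the pan at about (363,167), the bystanders have not moved, and the arm is clear.

```bash
python3 -c "
from rig import manip
print(manip.sign_off())"
```

```text
the job is handed in; nothing more can be done
None
```

I handed the job in at about 23 s: the left and right black clips resisted about 15 N and lie in the cardboard tray, and the middle one folded at about 6 N and lies in the metal pan; the hand-in gave no verdict, but the last picture shows all three flat, apart and released.

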